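# Push the stuck tray out of its box and set it on the cutting mat

## Task

The wooden tray of craft pencils is stuck flush inside its box. Take the loose square wooden stick, push the tray out from behind through the hole in the back of the box until at least a third of it shows, and lay the stick back down on the table. Then draw the tray right out and set it gently, upright, on the middle of the cutting mat, leaving the cup, the glue and the tape roll where they are.

Things in the scene. Friction and masses are not known exactly. Their poses are not given: they have to be found in the camera images.
- sleeve: Low wooden box fixed to the table, closed on top, 138 mm long, 76 mm wide, 76 mm high; 5 mm high steel feet reach 56 mm either side of its axis. Origin: on the table under the box; z up; +x runs along the box out of its open mouth, which is at x = +65 mm. Floor inside at z = 22 mm. A felt pad squeezes the tray's side: about 5 to 13 N slide it.
- sleeve_hole (a point): Centre of the hole in the box's back wall (its middle thickness): box x = -69 mm, y = 0, z = 44 mm. The hole is rectangular, 46 mm wide and 42 mm high; the wall is 8 mm thick. The tray's rear face starts 7 to 10 mm beyond the wall's inner face.
- sleeve_mouth (a point): Centre of the box's open mouth: box x = +65 mm, y = 0, z = 44 mm. A sill 44 mm wide carries the floor 20 mm farther out (its top at z = 22 mm, underside at z = 12 mm).
- tray: Plywood tray, open on top, 120 mm long (x), 56 mm wide (y), 44 mm high, walls 5 mm, about 0.3 kg, pencils fixed inside. Origin: centre of its underside; x along its length, parallel to the box's x at the start; z up. Starts inside the box, its front within 5 mm of the mouth. Stays where it is when part way out; then it can be gripped across its width from above.
- stick: Loose square wooden stick 180 mm long (x) by 24 by 24 mm, about 60 g, lying on the table on the side of the box's back; origin: centre of its underside, x along its length. Either end can be used.
- stick_mid (a point): The middle of the stick (its centre of mass), 12 mm above the stick's underside.
- mat: Green cutting mat with a fine grid, fixed to the table beyond the mouth of the box, 200 mm (x) by 240 mm (y), 3 mm thick; origin: centre of its underside, z up.
- cup: Bystander: brown paper cup, 90 mm high, 76 mm across, standing; origin under its centre. On the far side of the box.
- glue: Bystander: plain whitish glue tin, 100 mm high, 36 mm across, standing; origin under its centre. On the far side of the box.
- tape: Bystander: roll of tape lying flat, 90 mm across, 25 mm high; origin under its centre. Between the robot and the box.
There are look-alikes about, which are no part of the job. Several things have the shape of the sleeve; the one meant has the colours described above.

How it is judged:
On the way:
1. the stick, from behind the box, has pushed the tray until 30 mm of it shows (x of tray in the frame of sleeve above 0.035 m and contact force between stick and tray above 0.3 N and x of stick_mid in the frame of sleeve below -0.05 m), for 0.05 s.
At the end, for the whole second after the job is handed in: The tray stands upright and at rest on the mat (within 0.1 rad, underside within 8 mm of the table top), its centre within 60 mm of the mat's centre, and the stick lies flat and at rest on the table or mat (its middle lower than 22 mm) (horizontal distance between tray and mat below 0.06 m and height (world z) of tray below 0.008 m and angle between tray's own z axis and vertical below 0.1 rad and linear speed of each of tray, stick below 0.02 m/s and height (world z) of stick_mid below 0.022 m and angle between stick's own x axis and vertical above 1.45 rad); the robot touches nothing.
It fails at once if the tray is tipped more than 30 degrees (angle between tray's own z axis and vertical above 0.52 rad).
It fails at once if the tray is dropped or slammed (faster than 0.6 m/s) (linear speed of tray above 0.6 m/s).
It fails at once if the cup, the glue or the tape roll is moved more than 30 mm (distance of any of cup, glue, tape from where it was at the start of the episode above 0.03 m).
It also fails if it takes over 58 s, if anything falls off the work surface, if the arm or the gripper's body presses on something with over 40 N, if the wrist force passes 120 N, or if a joint passes its speed limit or range.

## Robot

A 6-joint arm with a two-finger parallel gripper is mounted at the origin on the work surface. World frame = base frame: x ahead of the robot, y to its left, z up, the work surface at z = 0. Lengths are in m, angles in rad, forces in N, time in s.
With the tool pointing down it reaches from about 0.325 to 0.9 m from the base axis. Payload 6.1 kg.
Tool frame: the origin (TCP) lies midway between the tips of the shut fingers; the grasp point (between the pads) lies 19 mm behind it; x points along the fingers, y is the direction in which the jaws open and shut, and the axes are right-handed (so a half turn about x gives the same grasp; the last joint's range is limited). The gripper opens to 85 mm and grips with 20 to 120 N. Pads are 22 mm wide; open, the fingers measure 114 mm over their backs; the gripper's body (76 mm by 85 mm) begins 54 mm behind the grasp point. The pads swing forward as they close: fully open they stand 13 mm farther back than shut.
Start: joints at [-1.296, 0.22, 1.526, -0, 1.395, -0.126], TCP at [0.244, -0.575, 0.231] pointing down, gripper open.
Joint ranges: [-2.98, 2.98], [-0.91, 2.08], [0.09, 2.57], [-1.24, 4.39], [0.2, 2.65], [-2.68, 2.68]. Speed limits (rad/s): [2.57, 2.57, 3.01, 3.14, 3.14, 3.14].

## Interface

Orientations are given as [roll, pitch, yaw] about the fixed x, y, z axes, in that order (R = Rz(yaw) Ry(pitch) Rx(roll)).
In Python, from plant import movep, move_l, set_joints, gripper_to, hold, inverse_kinematics, observe, get_image, get_calibration, Unreachable, job_done gives the robot as it stands. Calls block until the motion is done:
- movep(position, orientation): joint-space move of the TCP to a pose.
- move_l(position, feed=0.15, rotation=None, max_force=None): straight line of the TCP; rotation=None keeps the orientation; feed is the mean speed in m/s. With max_force (N) it stops when the force on the tool has changed by that much, and returns True; else False.
- set_joints(angles): joint-space move.
- gripper_to(opening, f_grip=None): finger opening in m; f_grip is the grip in N (None keeps the last); returns when the fingers have stopped.
- hold(seconds).
- inverse_kinematics(position, orientation): joint angles nearest the present ones, or None.
- observe(): the state.
- get_image(name): name is "scene" or "top" or "wrist"; returns (picture, depth): 420x560x3 uint8, red, green, blue; 420x560 float32, m along the optical axis (not along the pixel's ray), 0 where there is no reading.
- get_calibration(name): a dict with "intrinsics" (3x3 intrinsics, pixels), "world_from_camera" (4x4, takes a point from camera to world coordinates). Camera axes: x right, y down, z forward; pixel columns grow to the right and rows downward; lengths in m; the calibration is good to about 2 mm. A picture is of the moment at which its call begins: read the wrist's pose just before it. get_calibration takes no time and is no camera call; for the wrist camera it gives the pose at the moment of the call.
A pose or a line that the arm cannot do raises Unreachable and nothing moves.
- job_done(): hands the job in, once; it reports no verdict.
The state is a dict: "time_s": time; "q": joint angles; "joint_velocities": joint speeds; "joint_torque": joint torques, N m; "eef_pos": TCP position; "tcp_rot": TCP orientation; "ft_force": force on the tool from outside, world axes, zero at the start; "torque": the same for the moment, N m; "opening": finger opening in m.
Only numpy, scipy, OpenCV 4.12 (cv2) and the standard library are available. Lean on these libraries where they do the work, as an engineer would, in place of code of your own. Each camera call takes 0.05 s, during which the arm holds its last target.

## Working session

There is one attempt and no reset: what is moved stays moved. The work goes in short steps, each a Python script; the robot and the scene stay as the last script left them, time stands still between calls to the robot, and variables do not carry over. Pictures are saved under pics/ and viewed, and the job is handed in when it is done.

```bash
ls; mkdir -p pics; python3 - <<'E'
from plant import *
import cv2
print(observe())
for n in("scene","top","wrist"):
    c=get_calibration(n); p,d=get_image(n)
    cv2.imwrite(f"pics/{n}0.png",p[:,:,::-1]); print(n,c)
    import numpy as np; np.savez(f"{n}0.npz",p=p,d=d,K=c["intrinsics"],T=c["world_from_camera"])
E
```

```text
pics
{'time_s': 0.0, 'q': array([-1.29607890e+00,  2.21263329e-01,  1.52762183e+00,  8.59029396e-06,
        1.39468842e+00, -1.26102268e-01]), 'joint_velocities': array([-0.0012427 ,  0.00062645,  0.00073184, -0.00044056, -0.00154446,
       -0.00038697]), 'joint_torque': array([ 2.50554185e-04, -4.96897531e+01, -3.89393628e+01, -1.23681571e-04,
        1.13283927e-02, -1.67632879e-05]), 'eef_pos': array([ 0.24368967, -0.57487404,  0.23017052]), 'tcp_rot': array([-1.70116647,  1.56881538,  1.84124436]), 'ft_force': array([-0.55744897, -0.84235839,  0.25665785]), 'torque': array([-0.02233257,  0.02778955,  0.04471334]), 'opening': 0.08527321766719119}
scene {'intrinsics': array([[424.39236202,   0.        , 271.38943747],
       [  0.        , 424.39236202, 204.34713453],
       [  0.        ,   0.        ,   1.        ]]), 'world_from_camera': array([[-0.59781188,  0.46737463, -0.65129249,  1.20333321],
       [ 0.8016327 ,  0.35101318, -0.48391606,  0.52522254],
       [ 0.00244216, -0.81138813, -0.58450264,  0.63651106],
       [ 0.        ,  0.        ,  0.        ,  1.        ]]
[... 186 characters left out ...]
om_camera': array([[ 0.01544088, -0.98928354,  0.14518836,  0.39681426],
       [-0.99984961, -0.01413011,  0.01005504,  0.02663741],
       [-0.00789576, -0.14532178, -0.98935294,  1.12928082],
       [ 0.        ,  0.        ,  0.        ,  1.        ]])}
wrist {'intrinsics': array([[357.07984271,   0.        , 280.61465386],
       [  0.        , 357.07984271, 209.27994857],
       [  0.        ,   0.        ,   1.        ]]), 'world_from_camera': array([[ 0.39135687, -0.88595506, -0.24884419,  0.30557613],
       [-0.92023802, -0.3771685 , -0.10443134, -0.5486873 ],
       [-0.00133472,  0.26986581, -0.96289702,  0.37341923],
       [ 0.        ,  0.        ,  0.        ,  1.        ]])}
```

View pics/top0.png

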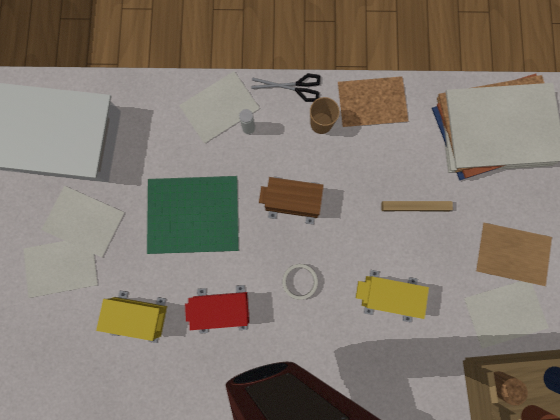

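View pics/scene0.png

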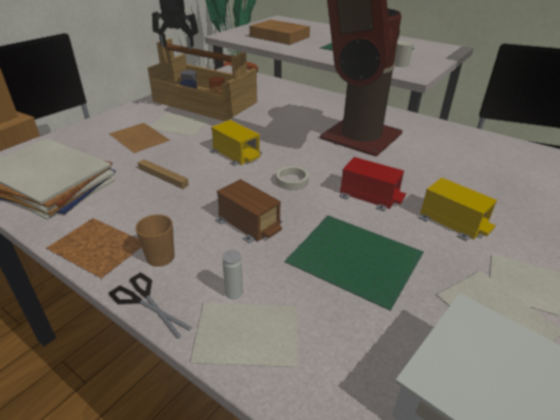

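View pics/wrist0.png

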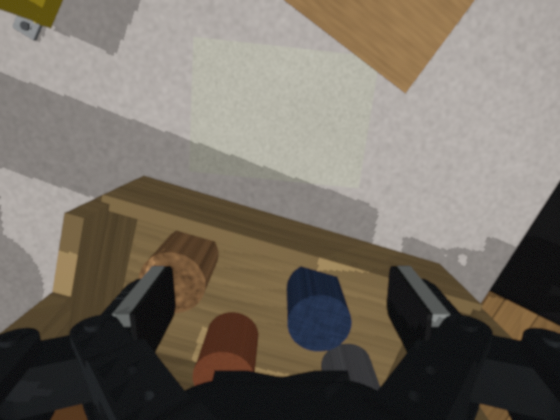

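The brown box is at top-view pixel (292,197), with its mouth to the left (+y). The mat is at (193,215), the stick at (417,206), and the cup, glue and tape at (322,115), (247,122) and (301,281). Next I'll measure them.

```bash
cat > h.py <<'E'
import numpy as np, cv2
def cloud(d,K,T):
    v,u=np.mgrid[:d.shape[0],:d.shape[1]]
    P=np.stack([(u-K[0,2])*d/K[0,0],(v-K[1,2])*d/K[1,1],d],-1)
    W=P@T[:3,:3].T+T[:3,3]; W[d<=0]=np.nan
    return W
def rect(pts):
    (c,s,a)=cv2.minAreaRect((pts*1000).astype(np.float32)); return np.round(c,1),np.round(s,1),round(a,2)
E
python3 - <<'E'
from h import *
z=np.load("top0.npz");W=cloud(z["d"],z["K"],z["T"]);p=z["p"].astype(int)
def sub(r0,r1,c0,c1): return W[r0:r1,c0:c1].reshape(-1,3),p[r0:r1,c0:c1].reshape(-1,3)
tab=W[230:260,300:350].reshape(-1,3);print("table z",np.nanmedian(tab[:,2]))
P,C=sub(165,235,245,335)
m=P[:,2]>0.06;print("box z",np.median(P[m,2]),rect(P[m,:2]))
m2=(P[:,2]>.015)&(P[:,2]<.04);print("sill?",rect(P[m2,:2]),P[m2].mean(0))
P,C=sub(190,220,370,465);m=P[:,2]>0.015;print("stick",np.median(P[m,2]),rect(P[m,:2]),P[m].min(0),P[m].max(0))
P,C=sub(165,265,135,250);m=(C[:,1]>C[:,0]+25);print("mat",np.median(P[m,2]),rect(P[m,:2]))
P,C=sub(90,140,300,345);m=P[:,2]>0.08;print("cup",rect(P[m,:2]))
P,C=sub(100,140,235,262);m=P[:,2]>0.085;print("glue",rect(P[m,:2]))
P,C=sub(258,305,280,322);m=P[:,2]>0.015;print("tape",rect(P[m,:2]))
z=np.load("scene0.npz");W=cloud(z["d"],z["K"],z["T"])
P=W[175:245,205:290].reshape(-1,3);m=P[:,2]>0.068;print("box scene",np.median(P[m,2]),rect(P[m,:2]))
P=W[155:192,130:195].reshape(-1,3);m=P[:,2]>0.015;print("stick scene",np.median(P[m,2]),rect(P[m,:2]))
m=P[:,2]>0.021;print("stick scene",np.median(P[m,2]),rect(P[m,:2]))
E
```

```text
table z 0.0010466516805895942
box z 0.0769023777447988 (array([583.3,  -6.8]), array([138. ,  76.8]), 82.34)
sill? (array([556.8,  15.4]), array([168. ,  51.9]), 60.37) [0.57218643 0.0386984  0.02457905]
stick 0.024745533691615584 (array([ 570.1, -329. ]), array([ 23.9, 180.8]), 0.79) [ 0.55718256 -0.41940589  0.0150755 ] [ 0.58308274 -0.23858572  0.03078862]
mat nan (array([538. , 263.1]), array([198. , 234.6]), 4.52)
cup (array([796.9, -81.2]), array([74.3, 74.2]), 13.45)
glue (array([779.4, 116.1]), array([34.8, 34.2]), 39.87)
tape (array([370.8, -25.6]), array([87.6, 86.4]), 0.87)
box scene 0.07523954924057402 (array([583.8,  -3.5]), array([141.7,  79.7]), 82.07)
stick scene 0.022551884142776424 (array([ 572.3, -325.2]), array([ 28.2, 181.7]), 0.24)
stick scene 0.02294717572866012 (array([ 572.3, -325.1]), array([ 28.2, 181.4]), 0.24)
```

```bash
cat >> h.py <<'E'
from scipy.spatial.transform import Rotation as Rn
def rpy(deg):  # tool down, jaw axis at deg in world
    a=np.radians(deg); x=np.array([0,0,-1.]); y=np.array([np.cos(a),np.sin(a),0])
    return Rn.from_matrix(np.stack([x,y,np.cross(x,y)],1)).as_euler('xyz')
A=82.2; u=np.array([np.cos(np.radians(A)),np.sin(np.radians(A))]); v=np.array([-u[1],u[0]])
O=np.array([.5835,-.0055])+.004*u
def B(x,y=0,z=None):
    p=O+x*u+y*v; return np.r_[p,z] if z is not None else p
SA=90.5; S=np.array([.571,-.3275]); su=np.array([np.cos(np.radians(SA)),np.sin(np.radians(SA))])
M=np.array([.538,.263])
E
python3 - <<'E'
from h import *; from plant import *
print(O,B(-.069),B(.065))
G=S-.03*su
for k in(0,180):
    for nm,p,a in(("stick",[*G,.003],SA-90+k),("push",B(-.1,0,.035),A-90+k),("tray",B(.09,0,.05),A-90+k),("mat",[*M,.03],A-90+k)):
        q=inverse_kinematics(p,rpy(a)); print(k,nm,None if q is None else np.round(q,2))
E
```

```text
[ 0.58404286 -0.00153701] [ 0.57467849 -0.06989861] [0.59286437 0.0628616 ]
0 stick [-0.68  0.57  1.53  0.    1.04 -0.68]
0 push [-0.31  0.33  1.79  0.    1.02 -0.17]
0 tray [ 0.02  0.36  1.72 -0.    1.06  0.15]
0 mat [ 0.32  0.38  1.74 -0.    1.02  0.46]
180 stick [-0.68  0.57  1.53  0.    1.04  2.46]
180 push None
180 tray None
180 mat None<sys>:0: UserWarning: Gimbal lock detected. Setting third angle to zero since it is not possible to uniquely determine all angles.
```

```bash
python3 -W ignore - <<'E'
from h import *; from plant import *
G=S-.03*su
gripper_to(.055,30)
movep([*G,.10],rpy(SA-90)); print(observe()["time_s"])
T=get_calibration("wrist");p,d=get_image("wrist");cv2.imwrite("pics/w1.png",p[:,:,::-1])
W=cloud(d,np.array(T["intrinsics"]),np.array(T["world_from_camera"]))
P=W.reshape(-1,3); m=(P[:,2]>.015)&(P[:,2]<.03)&(abs(P[:,0]-S[0])<.05); print(rect(P[m,:2]),np.nanmedian(P[m,2]))
print(move_l([*G,.003],feed=.08,max_force=8)); o=observe();print(o["time_s"],o["eef_pos"],o["ft_force"])
E
```

```text
2.0917
(array([ 569.3, -328. ]), array([ 24.1, 179.2]), 0.81) 0.024530424755975777
False
3.5083 [ 0.57178428 -0.3579047   0.00385728] [-0.10300417  0.48170987  0.50355521]
```

View pics/w1.png

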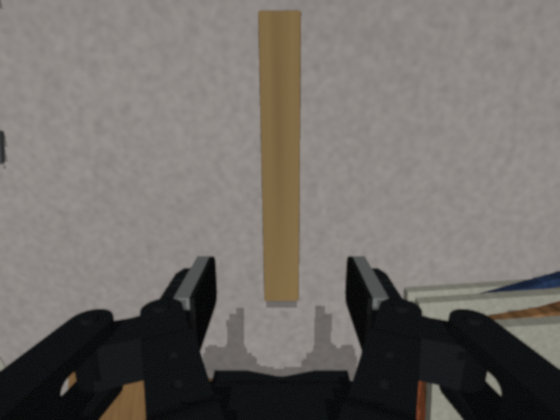

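The stick (columns 258–300, rows 10–305) is centred between the fingers and agrees with my estimate. I'll grip it and lift.

```bash
python3 -W ignore - <<'E'
from h import *; from plant import *
gripper_to(0.0,60); o=observe();print(o["time_s"],o["opening"],o["eef_pos"],o["ft_force"])
z0=o["eef_pos"][2]; np.save("z0.npy",z0)
zp=z0+.033
e=o["eef_pos"]
move_l([e[0],e[1],zp+.02],feed=.1)
# tip at -0.12: mid -0.21, grip -0.24
movep(B(-.245,0,zp),rpy(A-90)); o=observe();print(o["time_s"],o["opening"],o["eef_pos"])
cal=get_calibration("wrist");p,d=get_image("wrist");cv2.imwrite("pics/w2.png",p[:,:,::-1])
W=cloud(d,np.array(cal["intrinsics"]),np.array(cal["world_from_camera"]));np.savez("w2.npz",p=p,W=W)
p,d=get_image("scene");cv2.imwrite("pics/s2.png",p[:,:,::-1])
cal=get_calibration("top");p,d=get_image("top");cv2.imwrite("pics/t2.png",p[150:270,230:470,::-1].repeat(3,0).repeat(3,1))
np.savez("t2.npz",p=p,W=cloud(d,np.array(cal["intrinsics"]),np.array(cal["world_from_camera"])))
E
```

```text
3.8917 0.022976712717875235 [ 0.57178486 -0.35790075  0.00379284] [-0.24702667 -0.54373776  2.91974134]
5.125 0.022617138735876945 [ 0.55013572 -0.24305996  0.03579514]
```

View pics/w2.png

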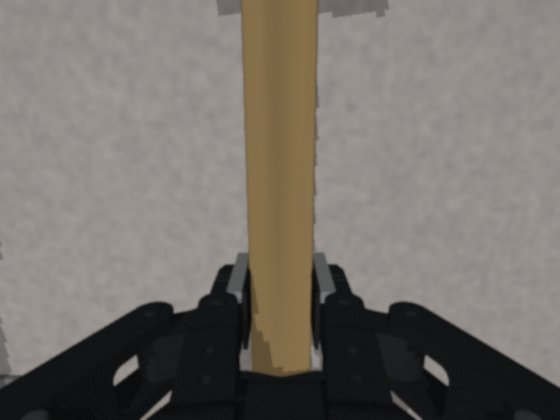

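View pics/s2.png

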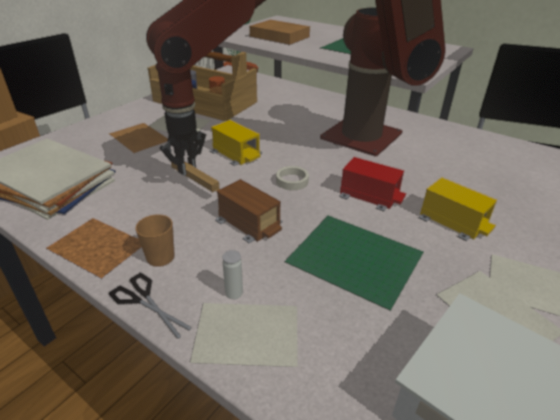

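The stick is held and points at the box back (scene pixel ~(215,190)). I'll measure its alignment with the box axis.

```bash
python3 -W ignore - <<'E'
from h import *
def ana(P,C,nm):
    P=P.reshape(-1,3)
    r=P[:,:2]-O; x=r@u; y=r@v
    m=(x>-.33)&(x<-.09)&(abs(y)<.03)&(P[:,2]>.045)&(P[:,2]<.07)
    print(nm,m.sum(),"xrange",x[m].min(),x[m].max())
    for a in np.arange(-.22,-.1,.02):
        k=m&(x>a)&(x<a+.02)
        if k.sum()>5: print(round(a,2),"ymid",np.round((np.percentile(y[k],2)+np.percentile(y[k],98))/2*1e3,1),"z",np.round(np.median(P[k,2])*1e3,1))
for f in("w2","t2"):
    z=np.load(f+".npz"); ana(z["W"],None,f)
z=np.load("t2.npz");P=z["W"].reshape(-1,3)
r=P[:,:2]-O;x=r@u;y=r@v;m=(P[:,2]>.07)&(P[:,2]<.085)&(abs(x)<.1)&(abs(y)<.06)
for a in np.arange(-.07,.06,.02):
    k=m&(x>a)&(x<a+.02); print("box",round(a,2),np.round((y[k].min()+y[k].max())/2*1e3,1))
E
```

```text
w2 27360 xrange -0.28183656329006374 -0.14315396858920298
-0.22 ymid 2.1 z 56.6
-0.2 ymid 2.2 z 56.6
-0.18 ymid 2.4 z 56.6
-0.16 ymid 2.6 z 56.6
t2 394 xrange -0.3058996049851348 -0.12702776749780498
-0.22 ymid -0.3 z 57.6
-0.2 ymid -0.2 z 57.3
-0.18 ymid 0.0 z 57.6
-0.16 ymid 0.2 z 57.8
-0.14 ymid 0.1 z 58.0
box -0.07 -0.2
box -0.05 -0.0
box -0.03 0.1
box -0.01 -0.0
box 0.01 0.2
box 0.03 0.3
box 0.05 -0.0
```

```bash
python3 -W ignore - <<'E'
from h import *; from plant import *
z=.0358+.0
def rep(s):
    o=observe(); r=o["eef_pos"][:2]-O; print(s,o["time_s"],"x",r@u,"y",r@v,"z",o["eef_pos"][2],"F",np.round(o["ft_force"],1),"op",o["opening"])
print(move_l(B(-.180,0,z),feed=.1,max_force=10)); rep("in")
print(move_l(B(-.097,0,z),feed=.04,max_force=40)); rep("pushed")
hold(.15); rep("h")
p,d=get_image("scene");cv2.imwrite("pics/s3.png",p[130:270,130:350,::-1].repeat(3,0).repeat(3,1))
E
```

```text
False
in 6.075 x -0.17958207045002691 y -9.920302660138374e-05 z 0.03587498163266538 F [-1.  -0.5 -0.1] op 0.02291636322501486
False
pushed 8.3 x -0.10191005582212163 y -0.00015773958756783854 z 0.03635205816414764 F [ -4.8 -17.7   0.6] op 0.022870362529786727
h 8.45 x -0.10191643013051517 y -0.00012054322586946887 z 0.03631023470188509 F [ -4.  -16.6   1.4] op 0.022587882573551685
```

View pics/s3.png

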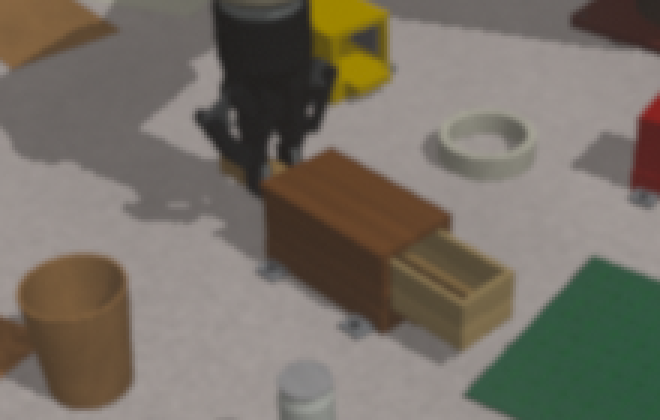

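The tray now sticks well out of the mouth (enlarged picture ~(455,290)). I'll measure how far.

```bash
python3 -W ignore - <<'E'
from h import *; from plant import *
for n in("top","scene"):
    c=get_calibration(n);p,d=get_image(n)
    P=cloud(d,np.array(c["intrinsics"]),np.array(c["world_from_camera"])).reshape(-1,3)
    r=P[:,:2]-O;x=r@u;y=r@v
    m=(P[:,2]>.05)&(P[:,2]<.071)&(x>.075)&(x<.2)&(abs(y)<.045)
    print(n,m.sum(),"front",np.percentile(x[m],[90,95,98,99.5]),"y",np.percentile(y[m],[1,99]),"z",np.median(P[m,2]))
    k=(P[:,2]>.028)&(P[:,2]<.06)&(x<-.06)&(x>-.32)&(abs(y)<.03); print("stick x min",np.percentile(x[k],[0.5,2,5]) if k.sum() else None)
E
```

```text
top 188 front [0.13446413 0.13529439 0.13597009 0.13643088] y [-0.02743385  0.02840317] z 0.06571729428700335
stick x min [-0.16277123 -0.16226173 -0.16194877]
scene 426 front [0.13966737 0.14022222 0.1406621  0.14117218] y [-0.02919974  0.0286442 ] z 0.060453861864114
stick x min [-0.16000021 -0.15853372 -0.15654188]
```

The tray front is at about 0.137, so the tray x is about 0.077 and roughly 72 mm shows. Next I'll withdraw the stick and lay it down.

```bash
python3 -W ignore - <<'E'
from h import *; from plant import *
z0=float(np.load("z0.npy"))
def rep(s):
    o=observe(); r=o["eef_pos"][:2]-O; print(s,o["time_s"],"x",r@u,"y",r@v,"z",o["eef_pos"][2],"F",np.round(o["ft_force"],1),"op",o["opening"])
move_l(B(-.27,0,.0358),feed=.12); rep("out")
print(move_l(B(-.27,0,z0-.001),feed=.05,max_force=8)); rep("down")
gripper_to(.05); rep("open")
move_l(B(-.27,0,.16),feed=.15)
c=get_calibration("wrist");p,d=get_image("wrist");cv2.imwrite("pics/w4.png",p[:,:,::-1])
gripper_to(.085)
movep(B(.087,0,.16),rpy(A-90)); rep("above tray")
c=get_calibration("wrist");p,d=get_image("wrist");cv2.imwrite("pics/w5.png",p[:,:,::-1])
P=cloud(d,np.array(c["intrinsics"]),np.array(c["world_from_camera"])).reshape(-1,3)
r=P[:,:2]-O;x=r@u;y=r@v
m=(P[:,2]>.058)&(P[:,2]<.071)&(x>.075)&(x<.2)&(abs(y)<.045)
print(m.sum(),"front",np.percentile(x[m],[90,98,99.5]),"y",np.percentile(y[m],[.5,99.5]),"z",np.median(P[m,2]))
E
```

```text
out 10.1917 x -0.26925502241115684 y -1.2678953580728336e-05 z 0.03572863502839638 F [-0.5 -0.6 -1.2] op 0.022651525519179053
True
down 10.8 x -0.2696656389278063 y 0.0005972147343822992 z 0.0038025574817853146 F [-0.3  0.   4. ] op 0.022509847532304075
open 11.175 x -0.2690757757926759 y 0.001719212472407509 z 0.0029511592069224706 F [0.5 0.3 0.1] op 0.05011991931543273
above tray 14.2 x 0.08597567946393553 y -0.0003454744182080792 z 0.16003066882104178 F [ 0.3 -0.1  0.1] op 0.08493939805079605
2152 front [0.13638885 0.13750141 0.13762078] y [-0.02643143  0.02945754] z 0.06635646320479562
```

View pics/w4.png

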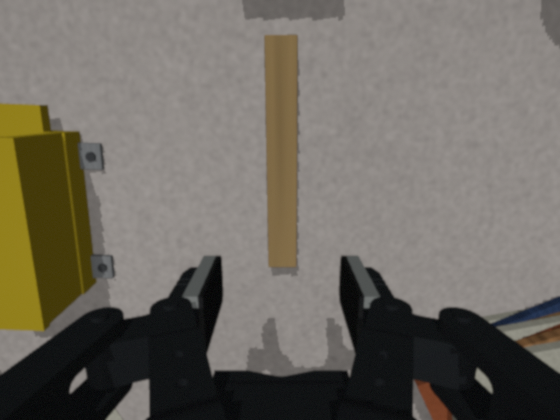

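View pics/w5.png

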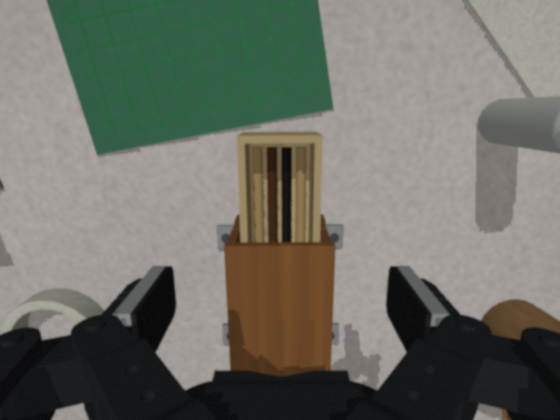

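The stick lies flat behind the box. The tray shows at (280,190), centred between the fingers, with its front at 0.1375. I'll descend, grip it and draw it out.

```bash
python3 -W ignore - <<'E'
from h import *; from plant import *
def rep(s):
    o=observe(); r=o["eef_pos"][:2]-O; print(s,o["time_s"],"x",r@u,"y",r@v,"z",o["eef_pos"][2],"F",np.round(o["ft_force"],1),"op",o["opening"])
print(move_l(B(.086,.001,.026),feed=.1,max_force=10)); rep("down")
gripper_to(0.0,60); rep("grip")
o=observe(); z=o["eef_pos"][2]; np.save("zg.npy",z)
move_l(B(.166,.001,z+.0005),feed=.06); rep("drawn")
hold(.1)
c=get_calibration("top");p,d=get_image("top");cv2.imwrite("pics/t6.png",p[140:280,130:350,::-1].repeat(3,0).repeat(3,1))
p,d=get_image("scene");cv2.imwrite("pics/s6.png",p[130:310,180:420,::-1].repeat(3,0).repeat(3,1))
E
```

```text
False
down 15.7417 x 0.08612411544795723 y 0.0002887494970500174 z 0.026872858057504806 F [-0.2 -0.5 -0.4] op 0.08527776611760159
grip 16.125 x 0.0861000315903343 y 0.00028843253161862573 z 0.026799450482451935 F [ 0.3 -0.   3. ] op 0.05507050683624621
drawn 17.6083 x 0.16577437322490257 y 0.0010599213239745333 z 0.027195704498370988 F [-0.3  0.1 -2.6] op 0.05585009034878398
```

View pics/s6.png

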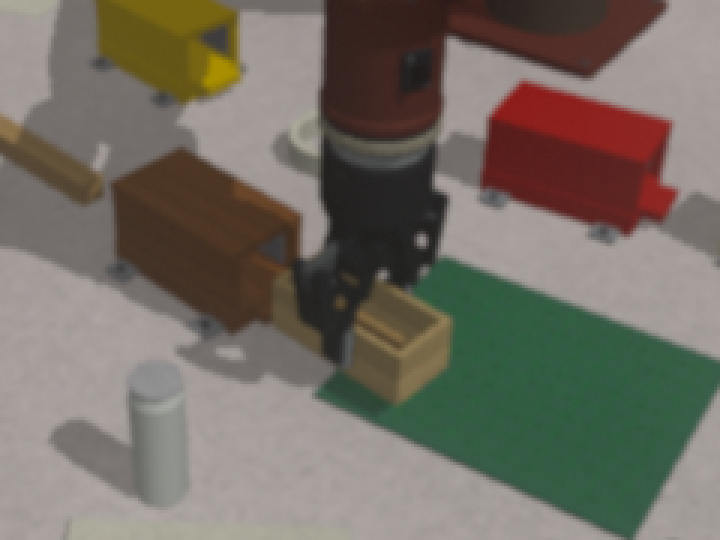

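View pics/t6.png

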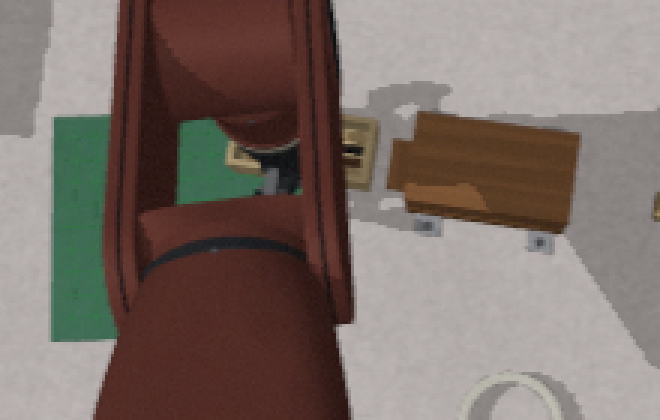

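The tray is held level and clear of the sill: in the top crop its rear edge is at x≈378 and the sill ends at ≈388. Next I'll lift it, carry it to the mat and set it down.

```bash
python3 -W ignore - <<'E'
from h import *; from plant import *
z=float(np.load("zg.npy"))
def rep(s):
    o=observe(); print(s,o["time_s"],np.round(o["eef_pos"],4),"F",np.round(o["ft_force"],1),"op",o["opening"])
move_l(B(.168,.001,z+.025),feed=.08)
t=M+.008*u
move_l([*t,z+.025],feed=.12); rep("over")
move_l([*t,z-.013],feed=.06); 
print(move_l([*t,z-.021],feed=.02,max_force=4)); rep("down")
gripper_to(.075); rep("open")
e=observe()["eef_pos"]
move_l([e[0],e[1],.2],feed=.15); rep("up")
c=get_calibration("wrist");p,d=get_image("wrist");cv2.imwrite("pics/w7.png",p[:,:,::-1])
movep([.40,-.25,.3],rpy(A-90)); rep("away")
for n in("top","scene"):
    c=get_calibration(n);p,d=get_image(n);cv2.imwrite(f"pics/{n}8.png",p[:,:,::-1])
    np.savez(f"{n}8.npz",p=p,W=cloud(d,np.array(c["intrinsics"]),np.array(c["world_from_camera"])))
E
python3 - <<'E'
from h import *
W=np.load("top8.npz")["W"].reshape(-1,3)
m=(abs(W[:,0]-M[0])<.12)&(abs(W[:,1]-M[1])<.12)&(W[:,2]>.04)
print("tray",rect(W[m,:2]),"rim z",np.percentile(W[m,2],[10,50,90]),"mat",M)
def f(n,c,r,z):
    m=(np.hypot(W[:,0]-c[0],W[:,1]-c[1])<r)&(W[:,2]>z);print(n,rect(W[m,:2]))
f("cup",(.797,-.081),.06,.08);f("glue",(.779,.116),.04,.085);f("tape",(.371,-.026),.08,.015)
r=W[:,:2]-O;x=r@u;y=r@v;m=(x<-.1)&(x>-.36)&(abs(y)<.03)&(W[:,2]>.015)
print("stick",rect(W[m,:2]),np.percentile(W[m,2],[5,50,95]))
E
```

```text
over 19.4583 [0.5395 0.2704 0.0518] F [ 1.1 -0.  -3.1] op 0.05525747283533373
True
down 20.6167 [0.5398 0.2711 0.0078] F [0.9 0.2 2.9] op 0.05588822334804897
open 20.95 [0.538  0.2706 0.0061] F [-0.6 -0.4  0.3] op 0.07494882423463253
up 22.3917 [0.5373 0.2703 0.1987] F [-0.2 -0.3 -0.1] op 0.07519299096902289
away 24.4167 [ 0.4004 -0.2494  0.2998] F [1.1 0.8 1. ] op 0.07495076414100194
tray (array([538.6, 261.1]), array([120.7,  56.7]), 82.53) rim z [0.04404212 0.04783556 0.05064691] mat [0.538 0.263]
cup (array([796.9, -81.1]), array([74.6, 73.6]), 3.81)
glue (array([779.6, 115.9]), array([33.9, 33.8]), 56.13)
tape (array([370.8, -25.6]), array([87.5, 86.3]), 0.78)
stick (array([ 550.7, -240.7]), array([181.6,  25.2]), 82.81) [0.02019023 0.02498587 0.02847497]
```

View pics/top8.png

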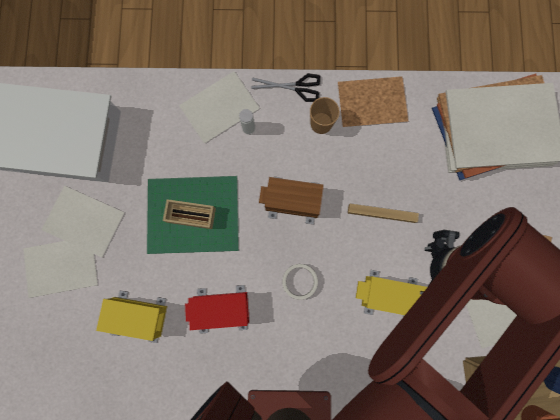

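View pics/scene8.png

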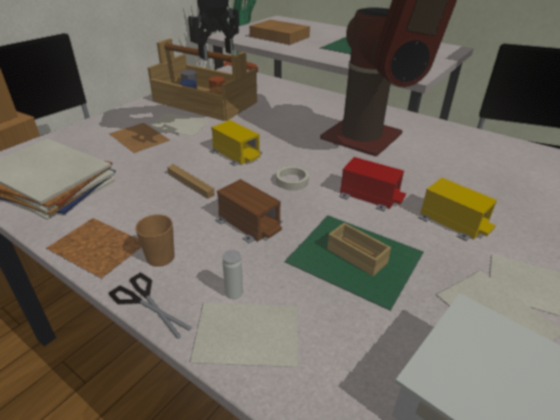

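The tray stands upright mid-mat (top view (189,214)), the stick lies flat at (384,213), and the bystanders haven't moved.

```bash
python3 -c "
from plant import *
hold(.3); job_done()"
```

```text
the job is handed in; nothing more can be done
```

The job is done and handed in at about 25 s of the 58 s allowed; no verdict was reported.

I pushed the tray out from behind with the stick until about 72 mm showed, and laid the stick flat behind the box. I then gripped the tray from above, drew it out and set it on the mat.

**Last checks, from the camera images:**
- **Tray:** its centre is about 2 mm from the mat's centre. It is upright, with its rim at about 48 mm where 47 mm is expected.
- **Stick:** it is flat on the table, with its top at about 25 mm.
- **Cup, glue and tape:** none has moved by more than about 0.3 mm.
- **Robot:** the arm is well clear of everything.

No check failed. The two fixed cameras disagreed by about 3–4 mm on positions along the box, more than the stated 2 mm, but this was well within the clearances.

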